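Unhook the square hoop from its hooping station

TASK

Take the square embroidery hoop off its hooping station: lift its grip-plate end so that the hoop tilts up over the stop lip while its tongue is still under the keeper, draw the tongue out, then lay the hoop down flat near the middle of the black rubber mat and let go only once it rests there. Leave the round hoop in its own station.

Things in the scene. Friction and masses are not known exactly. Their poses are not given: they have to be found in the camera images.
- square_hoop: Loose blue hoop, SQUARE outline 120 x 120 mm, 12 mm high, bars 16 mm, 0.17 kg, lying flat in its station. Origin: centre of its underside, z up. At +y a steel tongue, 50 mm wide, z 5 to 10 mm, runs out to y = 90 mm. On the -y bar stands a stiff upright grip plate, 60 mm along x, 12 mm thick in y, centred at x = 0, y = -52 mm, top at z = 58 mm: pinch it from above, fingers closing along y.
- round_hoop: Bystander: loose blue hoop, ROUND outline, 120 mm diameter, with the same tongue (+y) and grip plate (-y), in a second, identical station. Origin: centre of its underside. To be left where it is.
- station: Fixed white board 150 (x) x 180 (y) x 10 mm holding the square hoop; its twin holds the round one, and which is left or right varies. Origin: on the bench under the seated hoop's centre; axes as the hoop's within 2 degrees; hoop's underside at z = 10 mm. At the -y end a steel stop lip (y -74 to -66 mm) rises to z = 28 mm just outside the hoop, so it cannot slide straight out.
- keeper (a point): Middle of the underside of the station's fixed steel keeper, a bridge over the tongue at station y 70 to 92 mm, underside 16 mm above the board and 6 mm above the tongue, so the hoop cannot rise straight up. To free it: raise the grip-plate end 8 to 18 degrees, turning about hoop y = 75, z = 5 mm; draw it 35 to 45 mm along -y at that tilt; then lift.
- mat: Fixed black rubber mat on the bench between the two stations, 200 x 200 mm and 4 mm thick. Origin: centre of its underside; z up, top at z = 4 mm.
Not all that is in view belongs to the job. Leave any pink or white look-alike of the square_hoop alone.

How it is judged (in metres and radians):
On the way, in this order (a step that is already met when the one before it is completed fails the run):
1. The square hoop's grip-plate end is raised so that it tilts more than 4 degrees while its tongue is still under the keeper (hoop drawn back less than 20 mm) (angle between square_hoop's own z axis and vertical above 0.07 rad and y of square_hoop in the frame of station above -0.02 m and horizontal distance between square_hoop and station below 0.03 m), for 0.1 s.
2. The square hoop is down on the mat while still held in the fingers (centre less than 10 mm above the mat and within 60 mm of its middle) (z of square_hoop in the frame of mat below 0.014 m and horizontal distance between square_hoop and mat below 0.06 m and contact force between the fingers and square_hoop above 0.5 N), for 0.1 s.
At the end, for the whole second after the job is handed in: The square hoop lies flat (within 10 degrees), grip plate upward and at rest on the mat, its centre within 45 mm of the mat's middle; the round hoop is within 20 mm of where it started (horizontal distance between square_hoop and mat below 0.045 m and z of square_hoop in the frame of mat below 0.01 m and angle between square_hoop's own z axis and vertical below 0.175 rad and linear speed of square_hoop below 0.02 m/s and distance of round_hoop from where it was at the start of the episode below 0.02 m); the robot touches nothing.
It fails at once if The round hoop is moved more than 20 mm (distance of round_hoop from where it was at the start of the episode above 0.02 m).
It also fails if it takes over 43 s, if anything falls off the work surface, if the arm or the gripper's body presses on something with over 40 N, if the wrist force passes 120 N, or if a joint passes its speed limit or range.

ROBOT

A 7-joint arm with a two-finger parallel gripper is mounted at the origin on the work surface. World frame = base frame: x ahead of the robot, y to its left, z up, the work surface at z = 0. Lengths are in mm, angles in rad, forces in N, time in s.
With the tool pointing down it reaches from about 400 to 900 mm from the base axis. Payload 5.5 kg.
Tool frame: the origin (TCP) lies at the very end of the fingers, on their centre line; the grasp point (between the pads) lies 19 mm behind it; z points along the fingers, y is the line along which they close (so a half turn about z gives the same grasp; the last joint's range is limited). The gripper opens to 92 mm and grips with 3 to 60 N. Pads are 19 mm wide; open, the fingers measure 130 mm over their backs; the gripper's body (75 mm by 190 mm) begins 47 mm behind the grasp point.
Start: joints at [-1.082, 0.501, -0.427, 1.55, 0.221, 1.138, -0.21], TCP at [145.487, 633.509, 226.729] pointing down, gripper open.
Joint ranges: [-2.88, 2.88], [-0.31, 2.03], [-1.54, 1.56], [0.2, 2.42], [-1.41, 4.55], [0.19, 2.02], [-2.57, 2.57]. Speed limits (rad/s): [2.57, 2.57, 3.14, 3.14, 3.14, 3.14, 3.14].

INTERFACE

Orientations are given as [roll, pitch, yaw] about the fixed x, y, z axes, in that order (R = Rz(yaw) Ry(pitch) Rx(roll)).
In Python, from plant import arm, optics, close_job gives the robot as it stands. The module is installed in compiled form; this text tells all that it offers.
- The arm moves only by the tool drive_tool, never from a script. Its argument "moves" is text: rows parted by semicolons, each of 6 numbers parted by spaces: the shift along the tool's x, y, z in units of 500 mm (1.0 is 500 mm), then the turn, a rotation vector about the tool's x, y, z in units of 180 degrees (1.0 is 180 degrees). A call has 1 to 10 rows; each row is the pose to reach, as a shift and turn from the pose commanded when the call began, along the tool's axes at that moment, turning the shorter way round; what a row does not reach only later rows make up. A row lasts 1/12 s, in which the tool goes at most 41.7 mm and 7.16 degrees, less where a joint would pass 70% of its speed; a pose out of reach is approached as far as the arm can. A call with a number of a shift or a turn outside -1 to 1 is refused whole. A call with a gripper value outside its range is refused whole. "jaw" is the opening, from -1 (shut) to 1 (fully open), set as the call begins (left out, the last holds). The fingers move at their own pace and stop on an object; "newtons" is the grip in N (left out, the last holds). Time passes only in rows, so rows that repeat a pose let the fingers close. It gives the time, the measured TCP pose, the force, the opening and the grip force at its end, in the units of the state.
- arm.get_obs(): the state, without advancing time (a new reading comes with each control period).
- optics.grab_frame(name): name is "side" or "top"; returns the picture (400x640x3 uint8, blue, green, red); there is no depth.
- optics.camera_params(name): a dict with "fovy" (degrees; the focal length in pixels is half the picture's height over the tangent of half this angle, whatever the lens; pixels are square), "cx", "cy" (the principal point, pixels), "R" (3x3) and "t" (3): a world point X has camera coordinates R X + t. Camera axes: x right, y down, z forward; pixel columns grow to the right and rows downward; lengths in mm; the calibration is good to about 2 mm. A picture is of the moment at which its call begins. camera_params takes no time and is no camera call.
- close_job(): hands the job in; it is judged then, once.
Trained networks look in the newest picture that a camera, given by its name, has taken for a name from the list of things; names that differ only in an ending like _2 or _b are one class to them, and where a whole thing is asked for, a point or a joint stands for the part that bears it (a point fixed in the world has none). Each returns a list of dicts, best first, with "conf" (0 to 1); they miss things now and then, are a little off and sometimes report something else, mostly with a low value. They report only what shows in the picture. A call takes as long as a camera call. They do not tell look-alikes from the thing itself.
- optics.search_frame(camera, target): "box" ([centre column, centre row, width, height] in pixels, round what is visible of it).
- optics.tip_of(camera, target): "position" ([column, row] in pixels: a listed point, or the origin of a listed thing).
The state is a dict: "t": time; "joints": joint angles; "qd": joint speeds; "tau": joint torques, N m; "eef_pos": TCP position; "tool_rot": TCP orientation; "contact_force": force on the tool from outside, world axes, zero at the start; "ft_torque": the same for the moment, N m; "width": finger opening in mm; "gripper_force": force on a finger pad.
Only numpy, scipy, OpenCV 4.12 (cv2) and the standard library are available. Lean on these libraries where they do the work, as an engineer would, in place of code of your own. Each camera call takes 0.05 s, during which the arm holds its last target. There are 200 camera calls.

## Working session

There is one attempt and no reset: what is moved stays moved. The work goes in short steps, Python scripts to look and compute and a tool call to move; the robot and the scene stay as the last step left them, time stands still between calls to the robot, and variables do not carry over. Pictures are saved under pics/ and viewed, at most 10 in all, crops included, and the job is handed in when it is done.

Besides the shell and the picture viewer there is one more tool, called after "Emit:" by a JSON object that holds its "name" and its "arguments", one argument or row to a line. drive_tool: Moves the arm, as the interface text tells. Its arguments: {"type":"object","properties":{"moves":{"type":"string"},"jaw":{"type":"number"},"newtons":{"type":"number"}},"required":["moves"]}

```bash
mkdir -p pics; cat > h.py <<'E'
import numpy as np, cv2
from plant import arm, optics, close_job
def K(n):
    p=optics.camera_params(n); f=200/np.tan(np.radians(p['fovy'])/2)
    return f,p['cx'],p['cy'],np.array(p['R']),np.array(p['t'])
def ray(n,px,z):
    f,cx,cy,R,t=K(n); d=R.T@np.array([(px[0]-cx)/f,(px[1]-cy)/f,1]); c=-R.T@t
    return c+d*(z-c[2])/d[2]
def proj(n,X):
    f,cx,cy,R,t=K(n); q=(R@np.atleast_2d(X).T).T+t
    return q[:,:2]/q[:,2:]*f+[cx,cy]
E
python3 - <<'E'
from h import *
for n in('top','side'):
    im=optics.grab_frame(n); cv2.imwrite(f'pics/{n}0.png',im)
    print(n,K(n))
    for t in('square_hoop','round_hoop','mat','keeper'):
        print(t,[(np.round(d['position']),round(d['conf'],2)) for d in optics.tip_of(n,t)][:4])
o=arm.get_obs();print(o['t'],o['eef_pos'],o['tool_rot'],o['width'])
E
```

```text
top (np.float64(492.26910215052646), 315.9250957128769, 192.12988261008041, array([[ 0.00890908, -0.99993279,  0.00741966],
       [-0.99501013, -0.00960213, -0.09931082],
       [ 0.09937539, -0.00649787, -0.9950288 ]]), array([ -64.20731825,  456.8057527 , 1522.56211575]))
square_hoop [(array([388., 166.]), 0.9), (array([456., 202.]), 0.77), (array([389., 229.]), 0.63)]
round_hoop [(array([206., 170.]), 0.6)]
mat [(array([294., 149.]), 0.82)]
keeper [(array([366., 165.]), 0.91)]
side (np.float64(375.892722754598), 315.23552559347775, 201.53373894022357, array([[ 0.92452392, -0.38108319,  0.00557945],
       [-0.28609116, -0.70359275, -0.65046836],
       [ 0.25180822,  0.59977733, -0.75951286]]), array([-447.17962745,  108.86473967,  954.19148975]))
square_hoop [(array([388., 258.]), 0.83)]
round_hoop [(array([295., 124.]), 0.95)]
mat [(array([350., 175.]), 0.77)]
keeper [(array([370., 232.]), 0.69)]
0.5 [145.47218124 633.48451765 226.69210361] [-3.14155016e+00 -2.01256204e-05  2.91587822e+00] 92.19657655172975
```

View pics/top0.png

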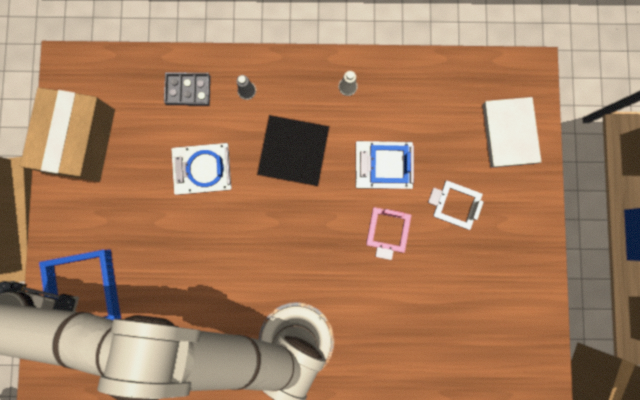

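View pics/side0.png

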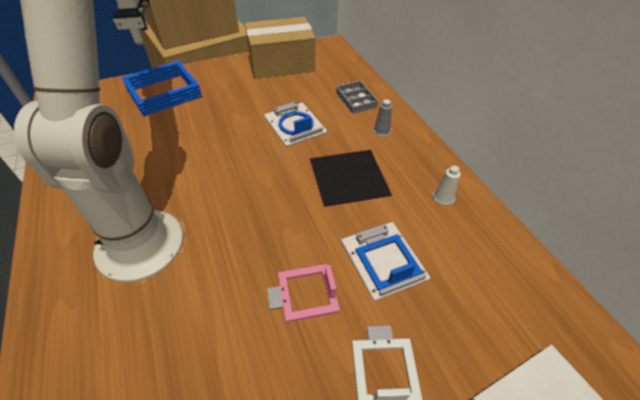

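Candidates in the top view are blue square (388,166), pink square (389,229), white square (456,202), blue round (206,170) and the large blue crate (80,285). Only (388,166) is blue, square and seated on a white station, so that is the one. I'll confirm it in a crop and fit its pose.

```bash
cat > fit.py <<'E'
from h import *
from scipy.optimize import minimize
def box(x0,x1,y0,y1,z0,z1): return np.array([[x,y,z] for x in(x0,x1) for y in(y0,y1) for z in(z0,z1)],float)
BARS=[box(-60,60,44,60,0,12),box(-60,60,-60,-44,0,12),box(-60,-44,-60,60,0,12),box(44,60,-60,60,0,12),box(-30,30,-58,-46,12,58)]
S=4
def render(n,x,y,yaw,z,shape,off):
    m=np.zeros(shape,np.uint8); c,s=np.cos(yaw),np.sin(yaw)
    for b in BARS:
        w=np.c_[x+c*b[:,0]-s*b[:,1],y+s*b[:,0]+c*b[:,1],z+b[:,2]]
        p=((proj(n,w)-off+.5)*S*16-8).astype(np.int32)
        cv2.fillConvexPoly(m,cv2.convexHull(p),255,shift=4)
    return m
def bluemask(im):
    h=cv2.cvtColor(im,cv2.COLOR_BGR2HSV); return cv2.inRange(h,(100,110,25),(125,255,255))
def fit(ims,roi,p0,z):
    ms={}
    for n,im in ims.items():
        a,b,w,h=roi[n]; c=cv2.resize(im[b:b+h,a:a+w],None,fx=S,fy=S,interpolation=cv2.INTER_CUBIC)
        ms[n]=(bluemask(c),np.array([a,b]))
    def cost(p):
        e=0
        for n,(m,o) in ms.items():
            r=render(n,p[0],p[1],p[2]/100,z,m.shape,o); e+=1-(r&m).sum()/max(1,(r|m).sum())
        return e
    best=None
    for dy in(-8,0,8):
        r=minimize(cost,[p0[0],p0[1],(p0[2]*100+dy)],method='Nelder-Mead',options=dict(initial_simplex=np.array([[p0[0],p0[1],p0[2]*100+dy],[p0[0]+10,p0[1],p0[2]*100+dy],[p0[0],p0[1]+10,p0[2]*100+dy],[p0[0],p0[1],p0[2]*100+dy+8]])))
        if best is None or r.fun<best.fun: best=r
    return best,ms
E
python3 - <<'E'
from fit import *
ims={n:cv2.imread(f'pics/{n}0.png') for n in('top','side')}
roi=dict(top=(350,130,75,70),side=(335,215,105,90))
print(ray('top',(388,166),15),ray('side',(388,258),15))
p=ray('top',(388,166),15)
out=[]
for sel in(('top','side'),('top',),('side',)):
    b,ms=fit({n:ims[n] for n in sel},roi,[p[0],p[1],np.pi/2],10); print(sel,b.x,b.fun)
    if len(sel)==2: B,MS=b,ms
for n,(m,o) in MS.items():
    a,bb,w,h=roi[n]; c=cv2.resize(ims[n][bb:bb+h,a:a+w],None,fx=S,fy=S,interpolation=cv2.INTER_CUBIC)
    r=render(n,B.x[0],B.x[1],B.x[2]/100,10,m.shape,o)
    cv2.drawContours(c,cv2.findContours(r,2,2)[0],-1,(0,255,255),1); out.append(cv2.resize(c,(390,360)))
cv2.imwrite('pics/crop.png',np.hstack(out))
# mat
for n,rr in(('top',(250,105,90,90)),('side',(300,140,100,75))):
    a,bb,w,h=rr; g=ims[n][bb:bb+h,a:a+w].max(2); m=(g<45).astype(np.uint8)
    cs=max(cv2.findContours(m,0,2)[0],key=cv2.contourArea)
    q=np.array([ray(n,x[0]+[a,bb],4)[:2] for x in cs],np.float32); print(n,cv2.minAreaRect(q))
print('keeper',ray('top',(366,165),30),ray('side',(370,232),30))
E
```

```text
[ 543.79075177 -288.19556057   15.        ] [ 558.98045743 -281.6994422    15.        ]Traceback (most recent call last):
  File "<stdin>", line 8, in <module>
  File "fit.py", line 27, in fit
    r=minimize(cost,[p0[0],p0[1],(p0[2]*100+dy)],method='Nelder-Mead',options=dict(initial_simplex=np.array([[p0[0],p0[1],p0[2]*100+dy],[p0[0]+10,p0[1],p0[2]*100+dy],[p0[0],p0[1]+10,p0[2]*100+dy],[p0[0],p0[1],p0[2]*100+dy+8]])))
    res = _minimize_neldermead(fun, x0, args, callback, bounds=bounds,
                               **options)
    fxr = func(xr)
    fx = function(np.copy(x), *(wrapper_args + args))
  File "fit.py", line 23, in cost
    r=render(n,p[0],p[1],p[2]/100,z,m.shape,o); e+=1-(r&m).sum()/max(1,(r|m).sum())
  File "fit.py", line 10, in render
    p=((proj(n,w)-off+.5)*S*16-8).astype(np.int32)
        ~~~~^^^^^
  File "h.py", line 10, in proj
    f,cx,cy,R,t=K(n); q=(R@np.atleast_2d(X).T).T+t
                ~^^^
  File "h.py", line 4, in K
    p=optics.camera_params(n); f=200/np.tan(np.radians(p['fovy'])/2)
ValueError: time passes only in moves, steps and waits
```

```bash
sed -i 's/^def K(n)/import functools\n@functools.lru_cache(None)\ndef K(n)/' h.py
cat > run1.py <<'E'
from fit import *
ims={n:cv2.imread(f'pics/{n}0.png') for n in('top','side')}
roi=dict(top=(350,130,75,70),side=(335,215,105,90))
p=ray('top',(388,166),15)
out=[]
for sel in(('top','side'),('top',),('side',)):
    b,ms=fit({n:ims[n] for n in sel},roi,[p[0],p[1],0],10); print(sel,b.x,b.fun)
    if len(sel)==2: B,MS=b,ms
for n,(m,o) in MS.items():
    a,bb,w,h=roi[n]; c=cv2.resize(ims[n][bb:bb+h,a:a+w],None,fx=S,fy=S,interpolation=cv2.INTER_CUBIC)
    r=render(n,B.x[0],B.x[1],B.x[2]/100,10,m.shape,o)
    cv2.drawContours(c,cv2.findContours(r,2,2)[0],-1,(0,255,255),1); out.append(cv2.resize(c,(390,360)))
cv2.imwrite('pics/crop.png',np.hstack(out))
for n,rr in(('top',(250,105,90,90)),('side',(300,140,100,75))):
    a,bb,w,h=rr; g=ims[n][bb:bb+h,a:a+w].max(2); m=(g<45).astype(np.uint8)
    cs=max(cv2.findContours(m,0,2)[0],key=cv2.contourArea)
    q=np.array([ray(n,x[0]+[a,bb],4)[:2] for x in cs],np.float32); print(n,cv2.minAreaRect(q))
print('keeper',ray('top',(366,165),30),ray('side',(370,232),30))
E
python3 run1.py
```

```text
('top', 'side') [ 5.53020896e+02 -2.90128777e+02 -2.17228362e-01] 0.5613340775188184
('top',) [ 5.51944722e+02 -2.90850492e+02 -1.34582287e-01] 0.28757304246201787
('side',) [ 556.48088239 -285.88999694    2.04063262] 0.2610278904245634
top ((594.1460571289062, 14.5762939453125), (190.1334228515625, 189.63360595703125), 79.95176696777344)
side ((596.3976440429688, 15.413681030273438), (190.0821990966797, 189.88172912597656), 80.08233642578125)
keeper [ 543.94359277 -216.63752413   30.        ] [ 548.18731888 -204.94380966   30.        ]
```

View pics/crop.png

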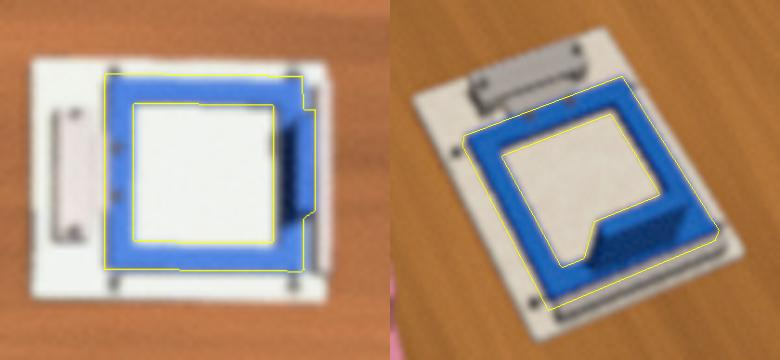

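The crop confirms the blue square hoop in its station: keeper at the left and grip plate at the right in the top view (plate at about column 406, row 165). I'll refine the pose and work out the first leg.

```bash
cat >> h.py <<'E'
from scipy.spatial.transform import Rotation as Ro
def rows(p,rpy,p0=None,r0=None):
    "row numbers from current (or given) pose to target"
    o=arm.get_obs() if p0 is None else None
    if o: p0=o['eef_pos']; r0=o['tool_rot']
    A=Ro.from_euler('xyz',r0); B=Ro.from_euler('xyz',rpy)
    s=A.inv().apply(np.array(p)-p0)/500; w=(A.inv()*B).as_rotvec()/np.pi
    return ' '.join('%.4f'%v for v in np.r_[s,w])
E
sed -i 's/(100,110,25)/(95,70,8)/;s/(125,255/(135,255/' fit.py
python3 run1.py | head -3
python3 - <<'E'
from h import *
pi=np.pi
print(rows((450,400,220),(pi,0,2.916-1.0)))
print(rows((600,0,220),(pi,0,0.916),(450,400,220),(pi,0,1.916)))
print(rows((556,-341,120),(pi,0,0),(600,0,220),(pi,0,0.916)))
# board yaw from both views
for n,roi in(('top',(345,130,80,70)),):
    im=cv2.imread(f'pics/{n}0.png'); a,b,w,h=roi
    c=cv2.resize(im[b:b+h,a:a+w],None,fx=4,fy=4,interpolation=2)
    hs=cv2.cvtColor(c,cv2.COLOR_BGR2HSV); m=((hs[...,1]<70)|(cv2.inRange(hs,(95,70,8),(135,255,255))>0)).astype(np.uint8)
    cs=max(cv2.findContours(m,0,2)[0],key=cv2.contourArea)
    print(cv2.minAreaRect(np.array([ray(n,(x[0]+.5)/4-.5+[a,b],10)[:2] for x in cs],np.float32)))
E
```

```text
('top', 'side') [ 5.52528534e+02 -2.90959308e+02 -2.19578562e-01] 0.39306761392239864
('top',) [ 5.51943829e+02 -2.92373376e+02 -4.88006320e-01] 0.13846391593262242
('side',) [ 555.96804071 -287.84408205    3.27089568] 0.19625279179419308
-0.6981 -0.3188 0.0134 -0.0000 0.0000 0.3183
-0.8543 0.0116 0.0000 -0.0000 -0.0000 0.3183
-0.5945 0.3455 0.2000 0.0000 -0.0000 0.2916
((549.296142578125, -277.3516845703125), (185.63677978515625, 152.3350372314453), 89.71807861328125)
```

Emit:
{"name": "drive_tool", "arguments": {
  "moves": "-0.698 -0.319 0.013 0 0 0.318;-0.698 -0.319 0.013 0 0 0.318;-0.698 -0.319 0.013 0 0 0.318;-0.698 -0.319 0.013 0 0 0.318;-0.698 -0.319 0.013 0 0 0.318;-0.698 -0.319 0.013 0 0 0.318;-0.698 -0.319 0.013 0 0 0.318;-0.698 -0.319 0.013 0 0 0.318;-0.698 -0.319 0.013 0 0 0.318;-0.698 -0.319 0.013 0 0 0.318",
  "jaw": 1
}}

```text
t: 1.33
eef_pos: [457.5, 392.6, 220.3]
tool_rot: [3.139, 0.005, 1.906]
contact_force: [1.7, -0.8, 0.1]
width: 92.1
gripper_force: 0.0
```

Emit:
{"name": "drive_tool", "arguments": {
  "moves": "-0.854 0.012 0 0 0 0.318;-0.854 0.012 0 0 0 0.318;-0.854 0.012 0 0 0 0.318;-0.854 0.012 0 0 0 0.318;-0.854 0.012 0 0 0 0.318;-0.854 0.012 0 0 0 0.318;-0.854 0.012 0 0 0 0.318;-0.854 0.012 0 0 0 0.318;-0.854 0.012 0 0 0 0.318;-0.854 0.012 0 0 0 0.318"
}}

```text
t: 2.17
eef_pos: [597.2, 8.5, 220.5]
tool_rot: [3.141, -0.001, 0.918]
contact_force: [0.3, 0.3, 0.0]
width: 91.3
gripper_force: 0.0
```

```bash
python3 -c "
from h import *
o=arm.get_obs();print(o['joints'],o['eef_pos'],o['tool_rot'])
print(rows((554,-342,130),(np.pi,0,0)))"
```

```text
[-0.23001681  0.38290006  0.2192957   1.7140987  -0.09383235  1.05420766
 -0.63234451] [597.19348856   8.49841264 220.54952724] [ 3.14124105e+00 -5.31110575e-04  9.18201836e-01]
-0.6095 0.3570 0.1809 0.0000 -0.0002 0.2923
```

Emit:
{"name": "drive_tool", "arguments": {
  "moves": "-0.6 0.35 0.18 0 0 0.292;-0.6 0.35 0.18 0 0 0.292;-0.6 0.35 0.18 0 0 0.292;-0.6 0.35 0.18 0 0 0.292;-0.6 0.35 0.18 0 0 0.292;-0.6 0.35 0.18 0 0 0.292;-0.6 0.35 0.18 0 0 0.292;-0.6 0.35 0.18 0 0 0.292;-0.6 0.35 0.18 0 0 0.292;-0.6 0.35 0.18 0 0 0.292"
}}

```text
t: 3.0
eef_pos: [549.2, -342.6, 128.9]
tool_rot: [3.137, 0.003, -0.008]
contact_force: [-0.4, -0.4, 0.7]
width: 91.7
gripper_force: 0.0
```

```bash
python3 -c "
from h import *
o=arm.get_obs();print(o['joints'])
ims=[optics.grab_frame(n) for n in('top','side')]
o=arm.get_obs();print(o['eef_pos'],o['tool_rot'])
print(rows((554,-342,38),(np.pi,0,0)))
a=ims[0][110:210,320:450];b=ims[1][180:310,320:450]
cv2.imwrite('pics/a.png',np.hstack([cv2.resize(a,(390,300)),cv2.resize(b,(390,300))]))"
```

```text
[ 0.18495308  0.6026651   0.46054836  1.66214071 -0.3078229   0.95047591
 -0.82340839]
[ 552.56350387 -335.74111316  129.61397066] [-3.14132031e+00  1.09512856e-03 -1.98379717e-03]
0.0031 0.0126 0.1832 -0.0001 0.0003 -0.0006
```

View pics/a.png

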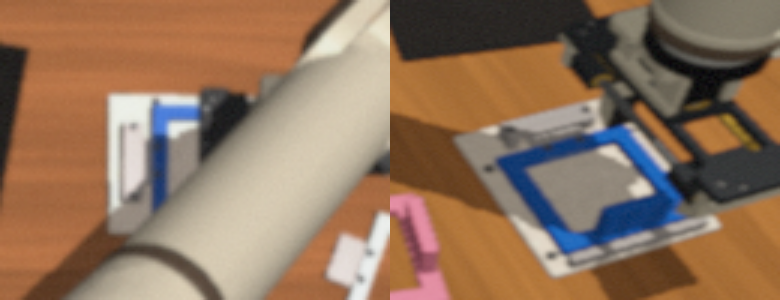

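The view shows the open fingers above the plate end of the square hoop, outside the plate. Next I descend and close.

Emit:
{"name": "drive_tool", "arguments": {
  "moves": "0.003 0.012 0.06 0 0 0;0.003 0.012 0.12 0 0 0;0.003 0.012 0.15 0 0 0;0.003 0.012 0.17 0 0 0;0.003 0.012 0.18 0 0 0;0.003 0.012 0.18 0 0 0;0.003 0.012 0.18 0 0 0"
}}

```text
t: 3.68
eef_pos: [555.9, -340.6, 41.2]
tool_rot: [3.141, -0.001, 0.001]
contact_force: [0.7, 0.1, 0.4]
width: 92.1
gripper_force: 0.0
```

Emit:
{"name": "drive_tool", "arguments": {
  "moves": "0 0 0 0 0 0;0 0 0 0 0 0;0 0 0 0 0 0;0 0 0 0 0 0;0 0 0 0 0 0;0 0 0 0 0 0;0 0 0 0 0 0;0 0 0 0 0 0;0 0 0 0 0 0;0 0 0 0 0 0",
  "jaw": -0.5,
  "newtons": 10
}}

```text
t: 4.52
eef_pos: [554.9, -340.6, 40.1]
tool_rot: [-3.141, 0.0, 0.0]
contact_force: [-1.0, 0.3, 0.1]
width: 29.9
gripper_force: 0.0
```

Emit:
{"name": "drive_tool", "arguments": {
  "moves": "0 0 0 0 0 0;0 0 0 0 0 0;0 0 0 0 0 0"
}}

```text
t: 4.77
eef_pos: [554.9, -340.6, 40.2]
tool_rot: [-3.142, 0.0, 0.0]
contact_force: [0.1, 0.2, 1.0]
width: 23.1
gripper_force: 0.0
```

Emit:
{"name": "drive_tool", "arguments": {
  "moves": "0 0 0 0 0 0;0 0 0 0 0 0;0 0 0 0 0 0;0 0 0 0 0 0;0 0 0 0 0 0",
  "jaw": -1,
  "newtons": 40
}}

```text
t: 5.18
eef_pos: [554.9, -340.7, 40.2]
tool_rot: [3.142, 0.0, 0.0]
contact_force: [1.1, -0.1, -0.6]
width: 12.3
gripper_force: 40.0
```

```bash
python3 -c "
from h import *
o=arm.get_obs();p=np.array(o['eef_pos']);piv=np.array([p[0],p[1]+127,15])
R0=Ro.from_euler('x',np.pi)
def tgt(a,d,z=0):
    Q=Ro.from_euler('x',-a,degrees=True); P=piv+Q.apply(p-piv)+[0,-d,z]
    s=R0.inv().apply(P-p)/500; print(a,d,z,np.round(P),np.round(s,4),-a/180)
for a in(3,6,9,11,13):tgt(a,0)
tgt(13,42);tgt(13,42,80)
"
```

```text
3 0 0 [ 555. -339.   47.] [ 0.     -0.003  -0.0132] -0.016666666666666666
6 0 0 [ 555. -337.   53.] [ 0.     -0.0067 -0.0263] -0.03333333333333333
9 0 0 [ 555. -335.   60.] [ 0.     -0.011  -0.0391] -0.05
11 0 0 [ 555. -334.   64.] [ 0.     -0.0143 -0.0475] -0.06111111111111111
13 0 0 [ 555. -332.   68.] [ 0.     -0.0178 -0.0558] -0.07222222222222222
13 42 0 [ 555. -374.   68.] [ 0.      0.0662 -0.0558] -0.07222222222222222
13 42 80 [ 555. -374.  148.] [ 0.      0.0662 -0.2158] -0.07222222222222222
```

Emit:
{"name": "drive_tool", "arguments": {
  "moves": "0 -0.0015 -0.0066 -0.0083 0 0;0 -0.003 -0.0132 -0.0167 0 0;0 -0.0048 -0.02 -0.025 0 0;0 -0.0067 -0.0263 -0.0333 0 0;0 -0.0088 -0.0328 -0.0417 0 0;0 -0.011 -0.0391 -0.05 0 0;0 -0.0143 -0.0475 -0.0611 0 0;0 -0.0178 -0.0558 -0.0722 0 0;0 -0.0178 -0.0558 -0.0722 0 0;0 -0.0178 -0.0558 -0.0722 0 0"
}}

```text
t: 6.02
eef_pos: [555.3, -330.3, 67.7]
tool_rot: [2.916, 0.001, 0.003]
contact_force: [0.1, 0.1, -1.9]
width: 11.7
gripper_force: 40.0
```

```bash
python3 -c "
from h import *
im=optics.grab_frame('side');o=arm.get_obs();print(o['contact_force'],o['ft_torque'])
cv2.imwrite('pics/b.png',cv2.resize(im[160:310,310:460],(600,600),interpolation=2))
A=Ro.from_euler('xyz',o['tool_rot']);p=np.array(o['eef_pos'])
for d in((0,-42,0),(0,-42,80)):print(np.round(A.inv().apply(d)/500,4))"
```

```text
[ 0.41306969 -0.35151964 -2.40898557] [0.25714013 0.21126417 0.08064133]
[-0.0001  0.0819  0.0188]
[-0.0002  0.1177 -0.1371]
```

View pics/b.png

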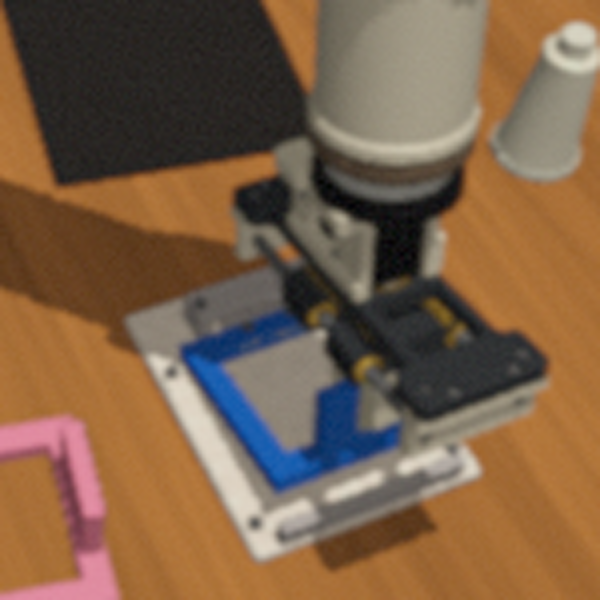

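The hoop is tilted with its plate end above the lip, at about (340,490) in the crop, and the tongue still at the keeper. The only force is about the hoop's own weight. Now I draw it out.

Emit:
{"name": "drive_tool", "arguments": {
  "moves": "0 0.0137 0.0031 0 0 0;0 0.0273 0.0063 0 0 0;0 0.041 0.0094 0 0 0;0 0.0546 0.0125 0 0 0;0 0.0683 0.0157 0 0 0;0 0.0819 0.0188 0 0 0;0 0.0819 0.0188 0 0 0;0 0.0819 0.0188 0 0 0"
}}

```text
t: 6.73
eef_pos: [554.5, -374.7, 68.2]
tool_rot: [2.915, 0.0, -0.001]
contact_force: [-0.5, 0.2, -2.1]
width: 11.9
gripper_force: 40.0
```

Emit:
{"name": "drive_tool", "arguments": {
  "moves": "0 0.01 -0.044 0 0 0;0 0.02 -0.088 0 0 0;0 0.03 -0.132 0 0 0;0 0.04 -0.175 0 0 0;0 0.04 -0.175 0 0 0"
}}

```text
t: 7.15
eef_pos: [557.8, -374.8, 162.9]
tool_rot: [2.912, -0.007, 0.001]
contact_force: [0.1, 0.4, 0.0]
width: 12.3
gripper_force: 40.0
```

```bash
python3 -c "
from h import *
o=arm.get_obs();print(o['contact_force'],o['eef_pos'])
print(rows((597,-37,110),(np.pi,0,0)))"
```

```text
[0.11192207 0.43650028 0.02681269] [ 557.84075495 -374.8043159   162.89946309]
0.0784 -0.6820 -0.0503 0.0731 -0.0023 0.0001
```

Emit:
{"name": "drive_tool", "arguments": {
  "moves": "0.02 -0.05 -0.02 0.02 0 0;0.03 -0.12 -0.03 0.04 0 0;0.04 -0.2 -0.04 0.06 0 0;0.05 -0.28 -0.04 0.073 0 0;0.06 -0.36 -0.045 0.073 0 0;0.07 -0.44 -0.05 0.073 0 0;0.078 -0.52 -0.05 0.073 0 0;0.078 -0.6 -0.05 0.073 0 0;0.078 -0.66 -0.05 0.073 0 0;0.078 -0.682 -0.05 0.073 0 0"
}}

```text
t: 7.98
eef_pos: [592.4, -27.3, 103.1]
tool_rot: [-3.135, 0.004, 0.009]
contact_force: [-0.1, 0.9, -2.4]
width: 11.8
gripper_force: 40.0
```

Emit:
{"name": "drive_tool", "arguments": {
  "moves": "0 0 0 0 0 0;0 0 0 0 0 0;0 0 0 0 0 0"
}}

```text
t: 8.23
eef_pos: [593.8, -37.8, 105.7]
tool_rot: [-3.141, -0.0, -0.002]
contact_force: [-0.1, -0.8, -1.4]
width: 11.6
gripper_force: 40.0
```

```bash
python3 -c "
from h import *
im=optics.grab_frame('side');o=arm.get_obs();print(o['contact_force'],o['eef_pos'],o['tool_rot'])
cv2.imwrite('pics/c.png',cv2.resize(im[80:260,260:440],(600,600),interpolation=2))
print(rows((596,-38,36),(np.pi,0,0)))"
```

```text
[-0.13481784  0.3089554  -2.32238537] [593.8745068  -38.31253892 105.87868918] [-3.14055811e+00 -5.75938161e-04 -2.53836255e-03]
0.0042 -0.0005 0.1398 -0.0003 -0.0002 -0.0008
```

View pics/c.png

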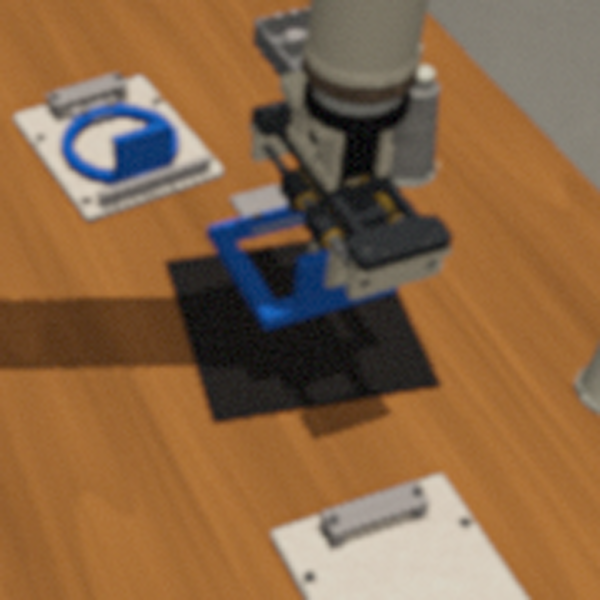

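The hoop is held level above the mat (about (300,260) in the crop). The square station is empty and the round hoop is untouched. Now I lower it gently.

Emit:
{"name": "drive_tool", "arguments": {
  "moves": "0.004 0 0.04 0 0 0;0.004 0 0.08 0 0 0;0.004 0 0.11 0 0 0;0.004 0 0.125 0 0 0;0.004 0 0.132 0 0 0;0.004 0 0.137 0 0 0;0.004 0 0.14 0 0 0;0.004 0 0.14 0 0 0;0.004 0 0.14 0 0 0"
}}

```text
t: 9.03
eef_pos: [596.5, -35.6, 36.4]
tool_rot: [-3.139, -0.001, 0.0]
contact_force: [-0.2, -0.1, -0.7]
width: 11.9
gripper_force: 40.0
```

Emit:
{"name": "drive_tool", "arguments": {
  "moves": "0 0 0.002 0 0 0;0 0 0.004 0 0 0;0 0 0.004 0 0 0;0 0 0.004 0 0 0"
}}

```text
t: 9.37
eef_pos: [596.4, -35.3, 34.2]
tool_rot: [-3.139, -0.001, 0.001]
contact_force: [-0.4, 0.0, 2.5]
width: 12.0
gripper_force: 40.0
```

Emit:
{"name": "drive_tool", "arguments": {
  "moves": "0 0 0.001 0 0 0;0 0 0.001 0 0 0;0 0 0.001 0 0 0"
}}

```text
t: 9.62
eef_pos: [596.4, -35.4, 34.1]
tool_rot: [-3.139, -0.001, 0.001]
contact_force: [-2.1, 0.2, 7.3]
width: 11.9
gripper_force: 40.0
```

```bash
python3 -c "
from h import *
im=optics.grab_frame('side')
cv2.imwrite('pics/d.png',cv2.resize(im[100:240,280:420],(560,560),interpolation=2))"
```

```text
(no output)
```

View pics/d.png

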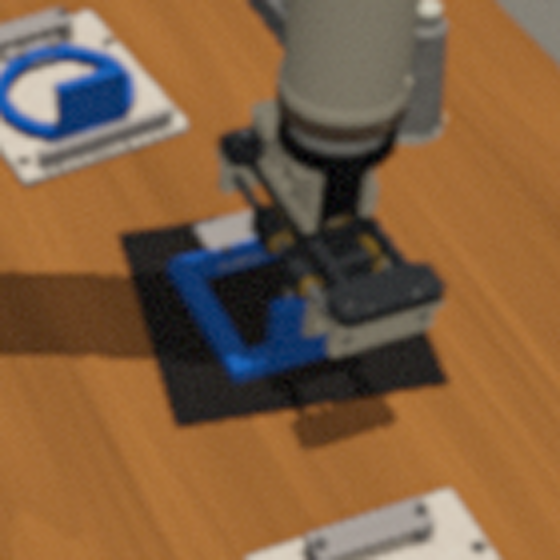

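The hoop is down flat on the mat, with its frame spanning about (170–330, 240–375) in the crop and a contact force of 7 N. I'll open the jaws and retreat straight up.

Emit:
{"name": "drive_tool", "arguments": {
  "moves": "0 0 0 0 0 0;0 0 0 0 0 0;0 0 0 0 0 0;0 0 0 0 0 0;0 0 0 0 0 0;0 0 0 0 0 0;0 0 0 0 0 0;0 0 0 0 0 0;0 0 0 0 0 0;0 0 0 0 0 0",
  "jaw": 0.3
}}

```text
t: 10.5
eef_pos: [595.8, -35.5, 33.1]
tool_rot: [-3.139, 0.0, 0.0]
contact_force: [0.1, -0.4, -0.6]
width: 59.6
gripper_force: 0.0
```

Emit:
{"name": "drive_tool", "arguments": {
  "moves": "0 0 -0.03 0 0 0;0 0 -0.08 0 0 0;0 0 -0.14 0 0 0;0 0 -0.2 0 0 0;0 0 -0.27 0 0 0;0 0 -0.34 0 0 0;0 0 -0.4 0 0 0;0 0 -0.4 0 0 0;0 0 -0.4 0 0 0;0 0 -0.4 0 0 0"
}}

```text
t: 11.33
eef_pos: [595.4, -35.7, 232.7]
tool_rot: [-3.139, 0.001, 0.001]
contact_force: [-0.1, 0.3, -0.4]
width: 59.8
gripper_force: 0.0
```

```bash
python3 -c "
from h import *
im=optics.grab_frame('side')
print([d['position'] for d in optics.tip_of('side','round_hoop')][:1],[ray('side',d['position'],4) for d in optics.tip_of('side','square_hoop')])
cv2.imwrite('pics/e.png',cv2.resize(im[90:240,250:420],(680,600),interpolation=2))"
```

```text
[[295.0, 126.2]] [array([594.82569461,  28.06753302,   4.        ])]
```

View pics/e.png

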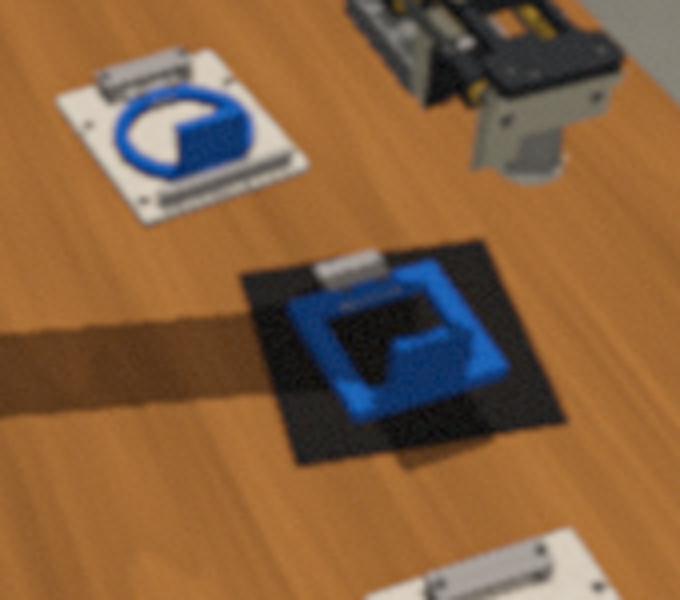

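The square hoop lies flat near the mat's middle, at about (400,340) in the crop. The gripper is clear and the round hoop is in its station.

```bash
python3 -c "
from plant import close_job
print(close_job())"
```

```text
the job is handed in; nothing more can be done
None
```

The job is handed in (no verdict came back): the square hoop was tilted, drawn out from under the keeper and laid flat on the mat about 13 mm or less from its middle, and the round hoop still sits in its station.

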